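# Feed one pulley from the gravity magazine into the kit

### The job

Feed one pulley from the sloping magazine: push its spring plunger right down to the stop, keep it there until the front pulley has slid out to the pick-up rest at the low end, and let the plunger come back up so that the next pulley moves up to the gate. Then take the fed pulley and lay it down flat, without dropping it, in the empty compartment of the kit tray beside the bracket and the bush. The other two pulleys stay in the magazine.

Things in the scene. Friction and masses are not known exactly. Their poses are not given: they have to be found in the camera images.
- magazine: Gravity magazine, fixed: grey base plate 250 x 105 mm on the bench carrying a bright steel lane that slopes at 30 degrees. Origin: on the bench at the middle of the stand; x points uphill (away from the robot at yaw 0), y left, z up. About 270 x 155 mm over all, 205 mm high at the far upper end.
- lane: The sloping lane. Origin on its surface at the pick-up rest; x uphill along the surface, y left across it, z square to it (30 degrees off vertical, leaning to the low end). Surface (z = 0) 76 mm wide, from x = -38 to 235 mm. Above x = 52 mm it is a channel, walls 31 mm high and 65 mm apart, with inward lips, so the stack cannot be lifted out; below that it is open above.
- pickup (a point): Pick-up rest: the lane's origin, on its surface, with its axes. A fed pulley stops with the centre of its underside here, lying on the slope. Beside it run guides only 6 mm high, 65 mm apart inside, 75 mm outside; below it the end stop, 50 mm wide, 18 mm high, at x = -31 to -36 mm. Clear above.
- gate (a point): Point on the lane's surface where the front pulley waits, at x = 75 mm; the lane's axes. Two front pins at x = 42 mm stand 9 mm proud of the surface and hold it. Pressing the plunger sinks them and raises two rear pins (x = 105 mm) that hold back the second pulley.
- plunger_top (a point): Centre of the top of the plunger's black mushroom head, 40 mm across, left of the gate: at lane x = 75, y = 70, z = 46 mm when up. Axes as the lane's; it moves straight along its -z, 30 degrees off vertical. A dark guard collar round it (57 mm inside, 63 mm outside) has its rim 3 mm below the raised head's top, so the head sinks 9 mm below the rim. Moves with the plunger.
- plunger (a joint): Plunger travel in m: 0 up, 0.012 at the stop. Spring: 6 N to start, 12 N at the stop; springs back by itself. With it at the stop the front pulley slides to the pick-up rest in under 1 s; let go sooner and the pins catch it. Once it is up again the stack moves on to the gate.
- feed_pulley_1: Front pulley of the stack: pale, almost white turned vee pulley with a hub, 60 mm in diameter, 24 mm thick, 0.18 kg. Origin at the centre of its underside, z along its axis. It waits at the gate at the start.
- feed_pulley_2: Second pulley of the stack, the same; touches the first, its centre 60 mm uphill of it.
- feed_pulley_3: Third pulley of the stack, the same, 60 mm uphill of the second.
- kit_tray: Grey plastic kit tray, fixed, 210 (x) x 190 (y) x 30 mm, walls and floor 4 mm. A wall across the middle divides it into two compartments, each about 99 (x) x 182 (y) mm. Origin: under its centre on the bench. The compartment at -x is empty; the one at +x holds an angle bracket (70 mm long, 50 mm high) and a flanged bush.
- kit_pocket (a point): Centre of the floor of the empty compartment, 4 mm above the bench; axes as the tray's.

How it is judged:
By the outcome, as a careful person would: the job done as asked, in the order asked, and still so for the second after the job is handed in, with the robot touching nothing.
It also fails if it takes over 45 s, if anything falls off the work surface, if the arm or the gripper's body presses on something with over 40 N, if the wrist force passes 120 N, or if a joint passes its speed limit or range.

### The arm

A 7-joint arm with a two-finger parallel gripper is mounted at the origin on a cart in front of the work surface, level with it; the furniture and walls round the work are solid. World frame = base frame: x ahead of the robot, y to its left, z up, the work surface at z = 0. Lengths are in m, angles in degrees, forces in N, time in s.
With the tool pointing down it reaches from about 0.425 to 0.875 m from the base axis. Payload 4.7 kg.
Tool frame: the origin (TCP) lies between the finger pads; the fingertips stand env.tip_reach ahead of it and the grasp point (between the pads) lies 2 mm behind it (env.tip_reach is the distance from the TCP to the fingertips, in m); z points along the fingers, y is the line along which they close (so a half turn about z gives the same grasp; the last joint's range is limited). The gripper opens to 87 mm and grips with 3 to 60 N. Pads are 19 mm wide; open, the fingers measure 117 mm over their backs; the gripper's body (75 mm by 190 mm) begins 51 mm behind the grasp point.
Start: joints at [-70.984, 18.392, -4.016, 83.108, 1.295, 78.541, -3.26], TCP at [0.203, 0.617, 0.24] pointing down, gripper open.
Joint ranges: [-163.93, 163.93], [-17.29, 119.83], [-79.2, 71.16], [3.27, 140.29], [-89.18, 269.18], [5.43, 117.66], [-154.24, 154.24]. Speed limits (degrees/s): [147.25, 147.25, 180, 180, 180, 180, 180].

### API

Orientations are given as [roll, pitch, yaw] about the fixed x, y, z axes, in that order (R = Rz(yaw) Ry(pitch) Rx(roll)).
In Python, from cell import env gives the robot as it stands.
- The arm moves only by the tool steer_hand, called after "Call:" in YAML: its name, and indented under it one key for each argument. Schema: {"type":"object","properties":{"steps":{"type":"array","items":{"type":"array","items":{"type":"number"},"minItems":5,"maxItems":5},"minItems":1,"maxItems":8},"force":{"type":"number"},"only":{"type":"string"},"quiet":{"type":"boolean"},"lines":{"type":"string"}},"required":["steps"],"additionalProperties":false}. steps is a list of rows, 1 to 8 of them, each of 5 numbers: dx, dy, dz in m, then a turn about the tool's z in degrees, then the finger opening in m; each row is the pose to reach, as a shift and turn from the pose commanded when the call began, along the tool's axes at that moment; what a row does not reach only later rows make up. A row lasts 1/12 s, in which the tool goes at most 0.0417 m and 7.16 degrees, less where a joint would pass 70% of its speed; a pose out of reach is approached as far as the arm can. The fingers move at their own pace and stop on an object; force is the grip in N (left out, the last holds). Time passes only in rows, so rows that do not move let the fingers close. The tool returns the time, the measured TCP pose, the force, the opening and the grip force at its end. only (a regular expression) keeps the lines of the reply that match it, lines (a string "A,B") keeps lines A to B, and quiet returns only ok. Input that does not fit is refused with a message, and nothing moves.
- env.get_obs(): the state, without advancing time (a new reading comes with each control period).
- env.read_camera(name): name is "side" or "top" or "wrist"; returns a dict with "color" (384x512x3 uint8, blue, green, red), "fx", "fy", "cx", "cy" (pixels), "world_from_camera" (4x4, takes a point from camera to world coordinates). Camera axes: x right, y down, z forward; pixel columns grow to the right and rows downward; lengths in m; the calibration is good to about 2 mm. A picture is of the moment at which its call begins. There is no depth.
- env.sign_off(): hands the job in; it is judged then, once.
The state is a dict: "time_s": time; "qpos": joint angles; "joint_velocities": joint speeds; "effort": joint torques, N m; "tool_pos": TCP position; "tool_rot": TCP orientation; "force": force on the tool from outside, world axes, zero at the start; "wrist_torque": the same for the moment, N m; "grip_width": finger opening in m; "grasp_force": force on a finger pad.
Only numpy, scipy, OpenCV 4.12 (cv2) and the standard library are available. Lean on these libraries where they do the work, as an engineer would, in place of code of your own. Each camera call takes 0.05 s, during which the arm holds its last target. There are 200 camera calls.

## Working session

There is one attempt and no reset: what is moved stays moved. The work goes in short steps, Python scripts to look and compute and a tool call to move; the robot and the scene stay as the last step left them, time stands still between calls to the robot, and variables do not carry over. Pictures are saved under pics/ and viewed, at most 10 in all, crops included, and the job is handed in when it is done.

```bash
ls; mkdir -p pics
```

Run:
```python
from cell import env
import cv2,numpy as np
print(env.tip_reach, env.get_obs())
for n in("side","top","wrist"):
    r=env.read_camera(n); cv2.imwrite(f"pics/{n}0.png",r["color"]); print(n,r["fx"],r["cx"],r["cy"],np.round(r["world_from_camera"],4).tolist())
a=[cv2.imread(f"pics/{n}0.png") for n in("side","top")]
```

```text
cell.py
pics
0.017 {'time_s': 0.0, 'qpos': array([-70.98397939,  18.44011692,  -4.01467753,  83.17561012,
         1.29679184,  78.54268566,  -3.2596645 ]), 'joint_velocities': array([-0.06389435, -0.01165385,  0.04906981, -0.12126875, -0.02253039,
        0.00811042,  0.00035303]), 'effort': array([-3.93655755e-04, -4.91303301e+01, -4.03953027e-01, -3.12521839e+01,
       -6.38593105e-02,  4.39890660e-02,  1.83236234e-04]), 'tool_pos': array([0.20300394, 0.61691924, 0.23844322]), 'tool_rot': array([-1.79886931e+02,  7.91537927e-03,  1.61793635e+02]), 'force': array([ 0.31415363,  0.25798928, -0.21156607]), 'wrist_torque': array([-0.04314178,  0.0338046 ,  0.01709036]), 'grasp_force': 0.0, 'grip_width': 0.08694640958897047}
side 422.63060930274736 249.49124659819913 190.7356454112337 [[0.9997, -0.0036, -0.0241, 0.6071], [0.0158, -0.655, 0.7555, -0.63], [-0.0184, -0.7556, -0.6547, 0.8118], [0.0, 0.0, 0.0, 1.0]]
top 442.80411588338325 254.62988721763685 182.60361267642278 [[-0.012, -0.9972, 0.0744, 0.4947], [-0.9998, 0.0131, 0.0147, 0.1426], [-0.0156, -0.0742, -0.9971, 1.0309], [0.0, 0.0, 0.0, 1.0]]
wrist 333.5895655143853 259.7411434230754 191.86945798548467 [[0.3117, 0.9066, 0.2844, 0.1255], [0.9502, -0.297, -0.0945, 0.6441], [-0.0012, 0.2997, -0.954, 0.3842], [0.0, 0.0, 0.0, 1.0]]
```

View pics/side0.png

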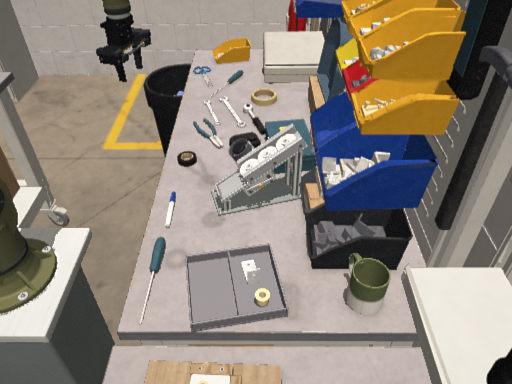

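View pics/top0.png

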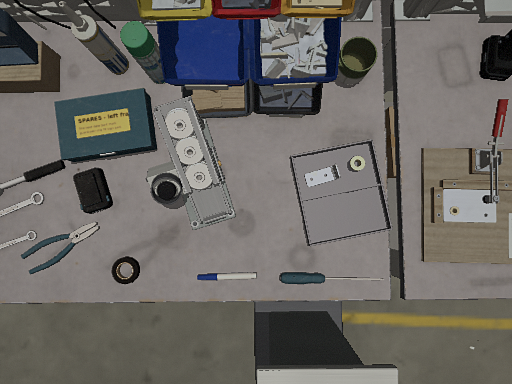

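The side view shows the magazine around (260,165), plunger at about (243,147) and tray at (235,285). In the top view the magazine is at about (195,165), plunger head at (167,187), pulleys at (180,124), (190,152) and (200,177), and tray at (340,193). Next I'll enlarge these.

Run:
```python
import cv2,numpy as np
t=cv2.imread("pics/top0.png");s=cv2.imread("pics/side0.png")
c=np.zeros((600,800,3),np.uint8)
a=cv2.resize(t[90:235,145:240],None,fx=4,fy=4,interpolation=cv2.INTER_CUBIC);c[:580,:380]=a
b=cv2.resize(s[120:220,210:312],None,fx=4,fy=4,interpolation=cv2.INTER_CUBIC);c[:400,385:793]=b
cv2.imwrite("pics/crop1.png",c)
c=np.zeros((600,800,3),np.uint8)
a=cv2.resize(t[135:250,285:395],None,fx=3.5,fy=3.5,interpolation=cv2.INTER_CUBIC);c[:a.shape[0],:385]=a
b=cv2.resize(s[240:335,180:292],None,fx=3.5,fy=3.5,interpolation=cv2.INTER_CUBIC);c[:b.shape[0],390:390+b.shape[1]]=b
cv2.imwrite("pics/crop2.png",c)
```

```text
(no output)
```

View pics/crop1.png

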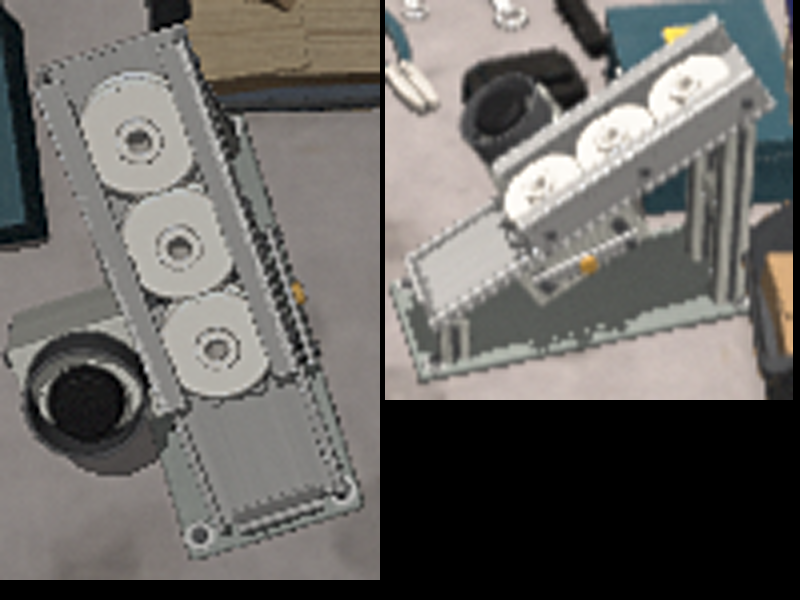

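View pics/crop2.png

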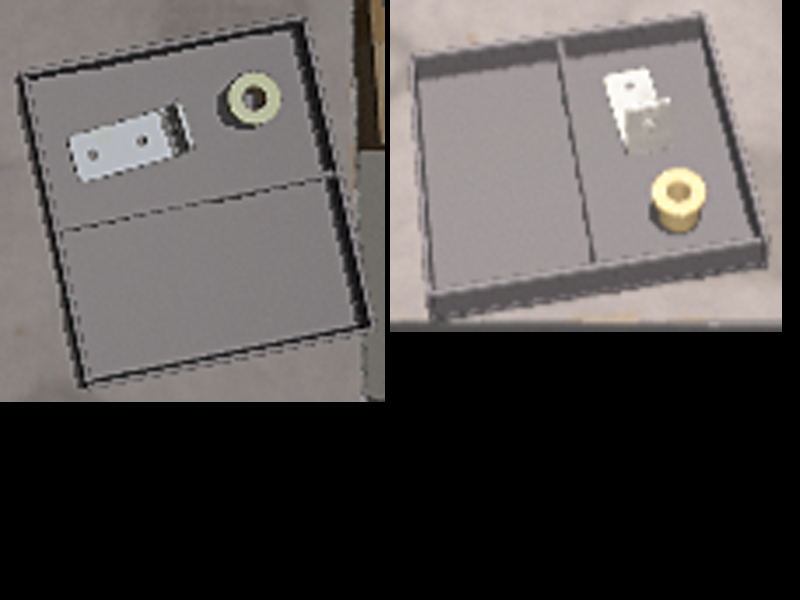

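The crops show the head at top (86,402) and side (116,110), the pulley bores at top (139,141), (180,247) and (217,349), and all four tray rim corners. I'll fit the lane and tray poses by reprojecting these points in both views.

Create h.py:
```python
import numpy as np, cv2
from scipy.optimize import least_squares
from scipy.spatial.transform import Rotation as R
def proj(r,P):
    T=np.linalg.inv(r["world_from_camera"]); c=P@T[:3,:3].T+T[:3,3]
    return np.c_[r["fx"]*c[:,0]/c[:,2]+r["cx"], r["fy"]*c[:,1]/c[:,2]+r["cy"]]
def lane_R(yaw): return R.from_euler('ZY',[yaw,-30],degrees=True).as_matrix()
def unc(p,k,off): return (np.array(p,float)+.5)/k-.5+off
def tri(views):  # [(cam dict, pixel)], free point
    f=lambda X:np.concatenate([proj(r,X[None])[0]-p for r,p in views])
    s=least_squares(f,[.6,.1,.05]); return s.x,s.fun
def tool(p,rpy): # world -> tool vector
    return R.from_euler('xyz',rpy,degrees=True).as_matrix().T@p
```

Create fit.py:
```python
from h import *
from cell import env
t=env.read_camera("top");s=env.read_camera("side")
pt=unc([(217,349),(180,247),(139,141),(86,402)],4,[145,90]); ps=unc([(156,184),(227,134),(301,87),(116,110)],4,[210,120])
M=np.array([[75,0,24],[135,0,24],[195,0,24],[75,70,46]])/1e3
for i in range(4): print("tri",*map(lambda a:np.round(a,4),tri([(t,pt[i]),(s,ps[i])])))
f=lambda q:np.r_[proj(t,M@lane_R(q[3]).T+q[:3])-pt,proj(s,M@lane_R(q[3]).T+q[:3])-ps].ravel()
q=least_squares(f,[.6,.3,.05,0],x_scale=[.1,.1,.1,10]);print("lane",np.round(q.x,4),np.round(q.fun,1))
W=M@lane_R(q.x[3]).T+q.x[:3];print(np.round(W,4))
tt=unc([(18,75),(302,20),(370,325),(82,386)],3.5,[285,135]);ts=unc([(313,15),(377,240),(40,292),(22,57)],3.5,[180,240])
for i in range(4): print("tri",*map(lambda a:np.round(a,4),tri([(t,tt[i]),(s,ts[i])])))
N=np.array([[105,95,0],[105,-95,0],[-105,-95,0],[-105,95,0]])/1e3
g=lambda q:np.r_[proj(t,N@R.from_euler('z',q[3],degrees=True).as_matrix().T+q[:3])-tt,proj(s,N@R.from_euler('z',q[3],degrees=True).as_matrix().T+q[:3])-ts].ravel()
k=least_squares(g,[.5,-.05,.03,0],x_scale=[.1,.1,.1,10]);print("tray",np.round(k.x,4),np.round(k.fun,1))
print("pocket",k.x[:3]+R.from_euler('z',k.x[3],degrees=True).apply([-.0515,0,-.026]))
```

```bash
python3 fit.py
```

```text
tri [0.5767 0.2714 0.1196] [-0.0377 -0.2931 -0.3787  0.0604]
tri [0.6251 0.2855 0.1505] [-0.0062 -0.0554 -0.0727  0.014 ]
tri [0.6739 0.3013 0.1769] [-0.009  -0.0933 -0.1239  0.0282]
tri [0.5488 0.336  0.1351] [-0.0125 -0.0929 -0.1268  0.0188]
lane [ 0.5252  0.2574  0.0594 15.936 ] [-0.2  0.1 -0.2 -0.3  0.3 -1.3 -0.3  1.1 -0.6  0.5  0.3  0.7  0.7 -0.1
 -1.  -0.5]
[[0.5761 0.272  0.1177]
 [0.6261 0.2863 0.1477]
 [0.676  0.3005 0.1777]
 [0.5463 0.3363 0.1368]]
tri [0.6297 0.0764 0.0248] [-0.0109 -0.0891 -0.096   0.0165]
tri [ 0.6643 -0.109   0.0262] [-0.0757 -0.6388 -0.5957  0.1074]
tri [ 0.4637 -0.1462  0.0275] [ 0.0657  0.3635  0.3431 -0.0184]
tri [0.4275 0.0388 0.0236] [-0.0092 -0.0507 -0.0554  0.0028]
tray [ 0.5464 -0.0345  0.0242 10.6626] [-0.9 -1.  -0.6 -1.7  0.2  1.6 -0.2  0.8  0.8 -0.4  0.7  0.4 -0.9  1.4
 -0.8 -0.3]
pocket [ 0.49579754 -0.0440732  -0.0018357 ]
```

Call:
steer_hand:
  steps:
    - [-0.035, -0.014, 0, -5, 0]
    - [-0.07, -0.028, 0, -12, 0]
    - [-0.105, -0.042, 0, -19, 0]
    - [-0.14, -0.056, 0, -26, 0]
    - [-0.175, -0.07, 0, -32, 0]
    - [-0.21, -0.084, 0, -34.1, 0]
    - [-0.245, -0.098, 0, -34.1, 0]
    - [-0.28, -0.112, 0, -34.1, 0]

```text
time_s: 0.92
tool_pos: [0.4353, 0.4221, 0.2397]
tool_rot: [180.0, 0.0, -164.1]
force: [0.6, -0.7, 0.6]
grip_width: 0.0414
grasp_force: 0.0
```

Call:
steer_hand:
  steps:
    - [-0.02, -0.03, 0, 0, 0]
    - [-0.04, -0.06, 0, 0, 0]
    - [-0.06, -0.09, 0, 0, 0]
    - [-0.0792, -0.1149, 0, 0, 0]
    - [-0.0792, -0.1149, 0.03, 0, 0]
    - [-0.0792, -0.1149, 0.055, 0, 0]
    - [-0.0792, -0.1149, 0.065, 0, 0]
    - [-0.0792, -0.1149, 0.065, 0, 0]

```text
time_s: 1.58
tool_pos: [0.5398, 0.3339, 0.1712]
tool_rot: [-179.9, -0.3, -164.1]
force: [-0.5, 0.9, -0.4]
grip_width: 0.0008
grasp_force: 0.0
```

Run:
```python
from h import *
from cell import env
o=[]
for n,(x,y) in(("top",(125,150)),("side",(205,90))):
    c=env.read_camera(n)["color"][y:y+100,x:x+80 if n=="top" else x+100]; o.append(cv2.resize(c,None,fx=4,fy=4,interpolation=2))
cv2.imwrite("pics/p1.png",np.hstack(o))
```

```text
(no output)
```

View pics/p1.png

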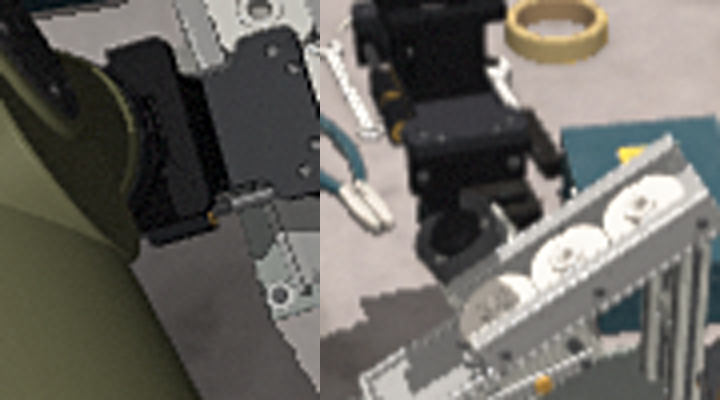

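The top view is blocked by the gripper body. In the side view, the closed fingers stand over the plunger head at about (460,235). I'll go down until there's contact.

Call:
steer_hand:
  steps:
    - [0, 0, 0.006, 0, 0]
    - [0, 0, 0.012, 0, 0]
    - [0, 0, 0.012, 0, 0]

```text
time_s: 1.93
tool_pos: [0.5414, 0.3349, 0.1622]
tool_rot: [-180.0, -0.0, -164.1]
force: [-0.4, -0.4, -1.1]
grip_width: 0.0002
grasp_force: 0.0
```

Call:
steer_hand:
  steps:
    - [0, 0, 0.004, 0, 0]
    - [0, 0, 0.006, 0, 0]
    - [0, 0, 0.006, 0, 0]

```text
time_s: 2.18
tool_pos: [0.5428, 0.3354, 0.1582]
tool_rot: [179.9, 0.2, -164.1]
force: [-0.0, 0.4, 5.3]
grip_width: 0.0001
grasp_force: 2.4
```

Call:
steer_hand:
  steps:
    - [-0.0015, 0, 0.0026, 0, 0]
    - [-0.003, 0, 0.0052, 0, 0]
    - [-0.003, 0, 0.0052, 0, 0]

```text
time_s: 2.43
tool_pos: [0.5455, 0.3363, 0.1534]
tool_rot: [179.9, 0.2, -164.1]
force: [-2.3, -0.7, 7.8]
grip_width: 0.0002
grasp_force: 3.8
```

Call:
steer_hand:
  steps:
    - [-0.0015, 0, 0.0026, 0, 0]
    - [-0.003, 0, 0.0052, 0, 0]
    - [-0.003, 0, 0.0052, 0, 0]

```text
time_s: 2.68
tool_pos: [0.548, 0.337, 0.1491]
tool_rot: [179.9, 0.1, -164.1]
force: [-4.3, -2.2, 11.5]
grip_width: 0.0007
grasp_force: 5.5
```

Call:
steer_hand:
  steps:
    - [-0.001, 0, 0.0017, 0, 0]
    - [-0.002, 0, 0.0035, 0, 0]
    - [-0.002, 0, 0.0035, 0, 0]

```text
time_s: 2.93
tool_pos: [0.5483, 0.3372, 0.1486]
tool_rot: [179.9, -0.1, -164.1]
force: [-13.4, -7.2, 27.3]
grip_width: 0.0004
grasp_force: 15.1
```

Call:
steer_hand:
  steps:
    - [0, 0, 0, 0, 0]
    - [0, 0, 0, 0, 0]
    - [0, 0, 0, 0, 0]
    - [0, 0, 0, 0, 0]
    - [0, 0, 0, 0, 0]
    - [0, 0, 0, 0, 0]
    - [0, 0, 0, 0, 0]
    - [0, 0, 0, 0, 0]

```text
time_s: 3.6
tool_pos: [0.5483, 0.3372, 0.1486]
tool_rot: [179.9, -0.0, -164.1]
force: [-12.1, -6.1, 26.2]
grip_width: 0.0005
grasp_force: 14.9
```

Run:
```python
from h import *
from cell import env
o=[]
for n,(x,y) in(("top",(145,150)),("side",(205,110))):
    c=env.read_camera(n)["color"][y:y+100,x:x+95]; o.append(cv2.resize(c,None,fx=4,fy=4,interpolation=2))
cv2.imwrite("pics/p2.png",np.hstack(o))
```

```text
(no output)
```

View pics/p2.png

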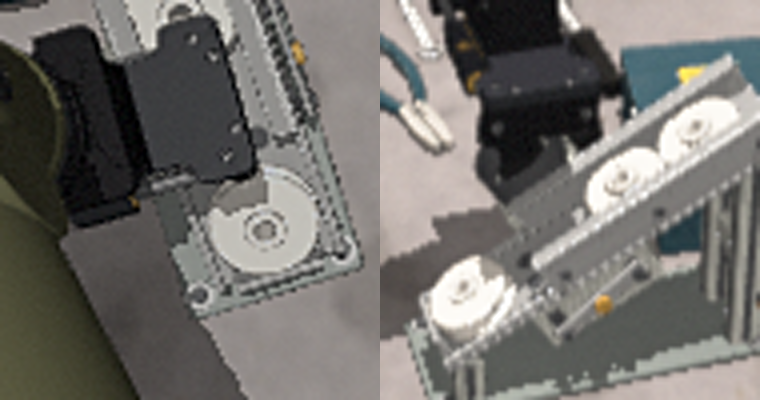

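The plunger is on its stop (force rises to about 30 N). The fed pulley lies at the rest, with its bore at top crop (264,231) and side crop (85,292). Now I'll release and triangulate it.

Call:
steer_hand:
  steps:
    - [0.003, 0, -0.005, 0, 0]
    - [0.006, 0, -0.0104, 0, 0]
    - [0.009, 0, -0.016, 0, 0]
    - [0.011, 0, -0.03, 0, 0]
    - [0.011, 0, -0.05, 0, 0]
    - [0.011, 0, -0.06, 0, 0.04]
    - [0.011, 0, -0.06, 0, 0.087]
    - [0.011, 0, -0.06, 0, 0.087]

```text
time_s: 4.37
tool_pos: [0.5392, 0.3341, 0.2032]
tool_rot: [180.0, 0.1, -164.1]
force: [-0.4, 0.0, -0.5]
grip_width: 0.0133
grasp_force: 0.0
```

Run:
```python
from h import *
from cell import env
t=env.read_camera("top");s=env.read_camera("side")
X,f=tri([(t,unc((264,231),4,[145,150])),(s,unc((85,292),4,[205,110]))]);print(X,f)
L=np.array([.5252,.2574,.0594])+lane_R(15.94)@[0,0,.024];print("pred",L)
o=env.get_obs();print(o["tool_pos"],o["force"])
```

```text
[0.51423913 0.25231605 0.07651957] [-0.04405912 -0.29741684 -0.37657255  0.0449245 ]
pred [0.5136614  0.25410443 0.08018461]
[0.53840973 0.33360828 0.20145819] [ 0.44618872  0.62557246 -0.15899703]
```

Call:
steer_hand:
  steps:
    - [0.02, -0.03, 0, 0, 0.087]
    - [0.04, -0.06, 0, 0, 0.087]
    - [0.0459, -0.0705, 0, 0, 0.087]
    - [0.0459, -0.0705, 0.03, 0, 0.087]
    - [0.0459, -0.0705, 0.053, 0, 0.087]
    - [0.0459, -0.0705, 0.053, 0, 0.087]
    - [0.0459, -0.0705, 0.053, 0, 0.087]

```text
time_s: 5.05
tool_pos: [0.5128, 0.2531, 0.148]
tool_rot: [-179.9, -0.2, -164.1]
force: [0.5, 0.9, 0.4]
grip_width: 0.0672
grasp_force: 0.0
```

Run:
```python
from h import *
from cell import env
w=env.read_camera("wrist");s=env.read_camera("side")
o=env.get_obs();print(o["tool_pos"],o["tool_rot"])
a=w["color"].copy()
T=R.from_euler('xyz',o["tool_rot"],degrees=True).as_matrix()
for z in(-.017,.05): pass
L=lane_R(15.94)@np.array([[0,0,.024],[.0,.03,.024],[0,-.03,.024],[-.03,0,.024],[.03,0,.024]]).T
P=L.T+[.5252,.2572,.061]
for u in proj(w,P): cv2.circle(a,tuple(np.int32(u)),2,(0,0,255),-1); print(u)
b=cv2.resize(s["color"][110:210,205:300],None,fx=3,fy=3,interpolation=2)
c=np.zeros((384,800,3),np.uint8);c[:,:512]=a;c[:300,515:]=b
cv2.imwrite("pics/p3.png",c)
```

```text
[0.51460484 0.2541509  0.15056513] [ 1.79984854e+02  6.46321865e-02 -1.64085915e+02]
[259.43698637 214.53594038]
[303.54186732 214.54748184]
[215.33725724 214.52440026]
[259.4594937  172.10346017]
[259.41312333 259.52432717]
```

View pics/p3.png

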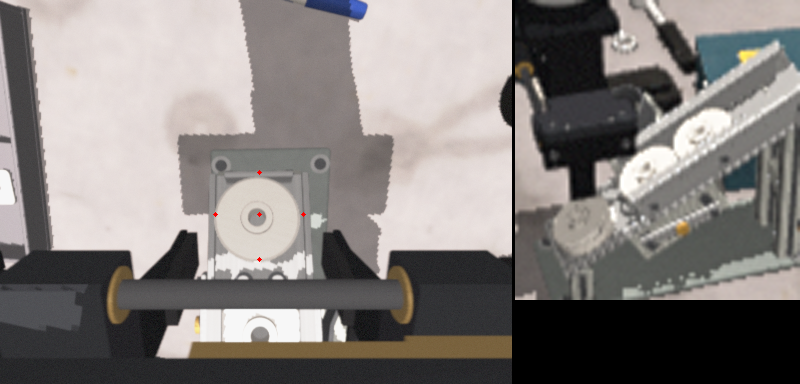

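The wrist view puts the fed pulley's bore at (257,217) against a predicted (259,214), about 1.5 mm off. The second pulley has moved up to the gate, at about (260,335). Now I'll descend.

Call:
steer_hand:
  steps:
    - [0, -0.001, 0.02, 0, 0.087]
    - [0, -0.001, 0.04, 0, 0.087]
    - [0, -0.001, 0.055, 0, 0.087]
    - [0, -0.001, 0.0625, 0, 0.087]
    - [0, -0.001, 0.0636, 0, 0.087]
    - [0, -0.001, 0.0636, 0, 0.087]
    - [0, -0.001, 0.0636, 0, 0.087]

```text
time_s: 5.73
tool_pos: [0.5153, 0.2532, 0.0876]
tool_rot: [180.0, 0.1, -164.1]
force: [0.2, 0.5, -0.8]
grip_width: 0.087
grasp_force: 0.0
```

Call:
steer_hand:
  steps:
    - [0, 0, 0, 0, 0.07]
    - [0, 0, 0, 0, 0.055]
    - [0, 0, 0, 0, 0.05]
    - [0, 0, 0, 0, 0.05]
    - [0, 0, 0, 0, 0.05]
    - [0, 0, 0, 0, 0.05]
  force: 12

```text
time_s: 6.23
tool_pos: [0.5145, 0.2526, 0.0863]
tool_rot: [-180.0, 0.0, -164.1]
force: [0.1, -0.1, 1.0]
grip_width: 0.0581
grasp_force: 12.0
```

Call:
steer_hand:
  steps:
    - [0.003, 0, -0.01, 0, 0.05]
    - [0.007, 0, -0.025, 0, 0.05]
    - [0.015, 0, -0.045, 0, 0.05]
    - [0.02, 0, -0.07, 0, 0.05]
    - [0.02, 0, -0.09, 0, 0.05]
    - [0.02, 0, -0.09, 0, 0.05]
    - [0.02, 0, -0.09, 0, 0.05]

```text
time_s: 6.82
tool_pos: [0.4955, 0.2475, 0.1774]
tool_rot: [180.0, 0.1, -164.1]
force: [0.3, -0.8, -2.2]
grip_width: 0.0579
grasp_force: 12.0
```

Run:
```python
from h import *
from cell import env
w=env.read_camera("wrist");s=env.read_camera("side")
o=env.get_obs();print(o["tool_pos"],o["grip_width"],o["grasp_force"])
c=np.zeros((384,800,3),np.uint8);c[:,:400]=w["color"][:,60:460];c[:380,410:790]=cv2.resize(s["color"][90:185,190:285],None,fx=4,fy=4,interpolation=2)
cv2.imwrite("pics/p4.png",c)
```

```text
[0.4942554  0.24674234 0.17496517] 0.05788051512850449 11.973364080286046
```

View pics/p4.png

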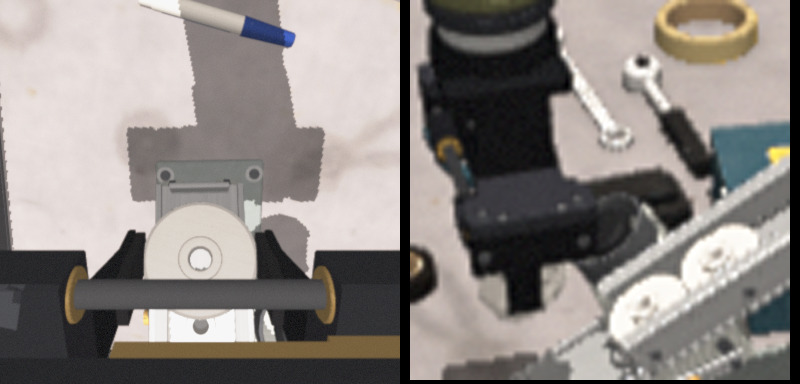

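The wrist view shows the pulley held between the fingers with its bore near (200,258), and the side view shows two pulleys still in the channel. I'll carry it to the tray.

Call:
steer_hand:
  steps:
    - [0.006, -0.018, 0, 0, 0.05]
    - [0.018, -0.054, 0, 1, 0.05]
    - [0.03, -0.09, 0, 2, 0.05]
    - [0.043, -0.128, 0, 3, 0.05]
    - [0.055, -0.165, 0, 4, 0.05]
    - [0.068, -0.203, 0, 5, 0.05]
    - [0.08, -0.24, 0, 5.3, 0.05]
    - [0.0931, -0.2785, 0, 5.3, 0.05]

```text
time_s: 7.58
tool_pos: [0.4803, -0.0478, 0.1745]
tool_rot: [180.0, -0.1, -169.4]
force: [1.2, -0.7, -1.0]
grip_width: 0.0579
grasp_force: 12.0
```

Call:
steer_hand:
  steps:
    - [0, 0, 0.01, 0, 0.05]
    - [0, 0, 0.035, 0, 0.05]
    - [0, 0, 0.06, 0, 0.05]
    - [0, 0, 0.08, 0, 0.05]
    - [0, 0, 0.09, 0, 0.05]
    - [0, 0, 0.1, 0, 0.05]
    - [0, 0, 0.1, 0, 0.05]
    - [0, 0, 0.1, 0, 0.05]

```text
time_s: 8.25
tool_pos: [0.4818, -0.0462, 0.0759]
tool_rot: [-180.0, -0.0, -169.4]
force: [0.2, -0.3, -2.4]
grip_width: 0.0576
grasp_force: 12.0
```

Run:
```python
from h import *
from cell import env
w=env.read_camera("wrist");s=env.read_camera("side")
o=env.get_obs();print(o["tool_pos"],o["grip_width"],o["grasp_force"])
c=np.zeros((384,800,3),np.uint8);c[:,:400]=w["color"][:,60:460];c[:380,410:790]=cv2.resize(s["color"][220:315,170:265],None,fx=4,fy=4,interpolation=2)
cv2.imwrite("pics/p5.png",c)
```

```text
[ 0.48275419 -0.0461509   0.07705107] 0.058167566819039423 11.973941247258608
```

View pics/p5.png

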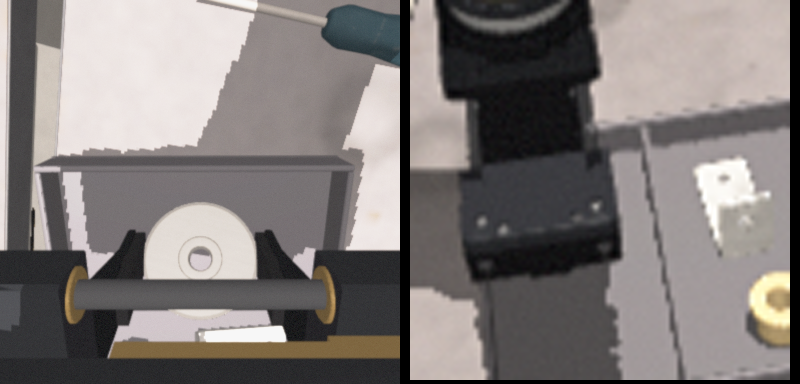

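The wrist view shows the pulley at (200,258), centred between the tray's side walls at columns 37 and 354, and clear of the front wall at row 163. I'll lower until the low edge touches.

Call:
steer_hand:
  steps:
    - [0, 0, 0.012, 0, 0.05]
    - [0, 0, 0.022, 0, 0.05]
    - [0, 0, 0.028, 0, 0.05]
    - [0, 0, 0.029, 0, 0.05]
    - [0, 0, 0.03, 0, 0.05]
    - [0, 0, 0.03, 0, 0.05]

```text
time_s: 8.85
tool_pos: [0.482, -0.0462, 0.0462]
tool_rot: [-180.0, 0.0, -169.4]
force: [0.1, -0.1, -1.3]
grip_width: 0.0581
grasp_force: 12.0
```

Call:
steer_hand:
  steps:
    - [0, 0, 0.001, 0, 0.05]
    - [0, 0, 0.002, 0, 0.05]
    - [0, 0, 0.003, 0, 0.05]
    - [0, 0, 0.003, 0, 0.05]
  force: 8

```text
time_s: 9.18
tool_pos: [0.4818, -0.0462, 0.043]
tool_rot: [180.0, 0.0, -169.4]
force: [-0.3, -0.5, -2.5]
grip_width: 0.0584
grasp_force: 8.0
```

Call:
steer_hand:
  steps:
    - [0, 0, 0.001, 0, 0.05]
    - [0, 0, 0.002, 0, 0.05]
    - [0, 0, 0.002, 0, 0.05]

```text
time_s: 9.43
tool_pos: [0.4829, -0.046, 0.0416]
tool_rot: [-180.0, 0.1, -169.4]
force: [1.3, 0.9, 1.1]
grip_width: 0.0584
grasp_force: 8.0
```

Call:
steer_hand:
  steps:
    - [-0.001, 0, 0.001, 0, 0.05]
    - [-0.002, 0, 0.002, 0, 0.05]
    - [-0.002, 0, 0.002, 0, 0.05]

```text
time_s: 9.68
tool_pos: [0.4843, -0.0458, 0.0391]
tool_rot: [-180.0, 0.0, -169.4]
force: [0.8, 0.2, 1.8]
grip_width: 0.0583
grasp_force: 8.0
```

Call:
steer_hand:
  steps:
    - [-0.002, 0, 0.0013, 0, 0.05]
    - [-0.004, 0, 0.0027, 0, 0.05]
    - [-0.006, 0, 0.004, 0, 0.05]
    - [-0.006, 0, 0.004, 0, 0.05]

```text
time_s: 10.02
tool_pos: [0.489, -0.0448, 0.0342]
tool_rot: [180.0, -0.1, -169.4]
force: [-0.2, -0.2, -0.5]
grip_width: 0.0578
grasp_force: 8.0
```

Call:
steer_hand:
  steps:
    - [-0.002, 0, 0.0013, 0, 0.05]
    - [-0.004, 0, 0.003, 0, 0.05]
    - [-0.006, 0, 0.0045, 0, 0.05]
    - [-0.006, 0, 0.0045, 0, 0.05]

```text
time_s: 10.35
tool_pos: [0.4957, -0.0436, 0.0302]
tool_rot: [-180.0, -0.0, -169.4]
force: [-0.5, 0.0, -0.9]
grip_width: 0.0582
grasp_force: 8.0
```

Run:
```python
from h import *
from cell import env
w=env.read_camera("wrist");s=env.read_camera("side")
o=env.get_obs();print(o["tool_pos"],o["grip_width"],o["grasp_force"],o["force"])
c=np.zeros((384,800,3),np.uint8);c[:,:400]=w["color"][:,60:460];c[:380,410:790]=cv2.resize(s["color"][220:315,170:265],None,fx=4,fy=4,interpolation=2)
cv2.imwrite("pics/p6.png",c)
```

```text
[ 0.49563241 -0.04359698  0.03041291] 0.05831631329727943 7.976145913271466 [-0.68819243 -0.05508809 -1.0104471 ]
```

View pics/p6.png

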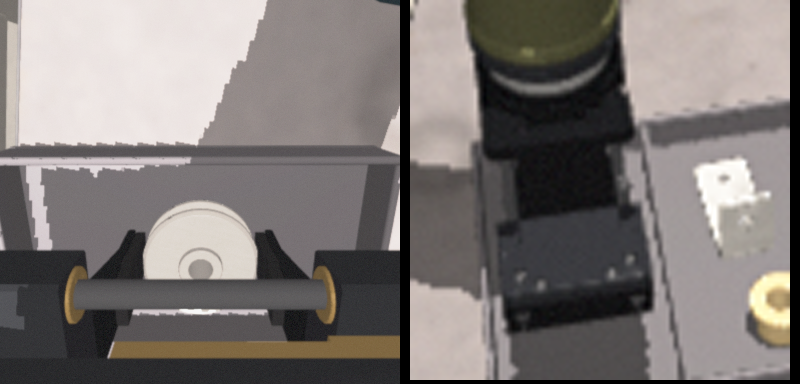

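The wrist view shows the pulley turned close to flat, with its lower flange rim visible below the upper one at about (200,205). I'll press down gently to seat it.

Call:
steer_hand:
  steps:
    - [-0.0005, 0, 0.001, 0, 0.05]
    - [-0.001, 0, 0.0015, 0, 0.05]
    - [-0.001, 0, 0.0015, 0, 0.05]

```text
time_s: 10.7
tool_pos: [0.4963, -0.0436, 0.0296]
tool_rot: [180.0, -0.0, -169.4]
force: [-2.5, -1.0, 5.6]
grip_width: 0.0583
grasp_force: 8.1
```

Call:
steer_hand:
  steps:
    - [0, 0, 0.001, 0, 0.05]
    - [0, 0, 0.0015, 0, 0.05]
    - [0, 0, 0.0015, 0, 0.05]

```text
time_s: 10.95
tool_pos: [0.4967, -0.0435, 0.0287]
tool_rot: [180.0, 0.0, -169.4]
force: [-3.7, 0.6, 9.2]
grip_width: 0.0583
grasp_force: 8.1
```

Run:
```python
from h import *
from cell import env
w=env.read_camera("wrist"); g=cv2.cvtColor(w["color"],cv2.COLOR_BGR2GRAY)
print(g[192:286,258:263].mean(1).astype(int).tolist())
p=np.array(env.get_obs()["tool_pos"]); Z=R.from_euler('z',10.66,degrees=True).as_matrix()
for th in(0,4,8,15,30):
    L=Z@R.from_euler('y',-th,degrees=True).as_matrix()
    q=np.array([[-30,0,0],[-30,0,24],[-4.5,0,24],[0,0,24],[5,0,24]])/1e3@L.T; e=L@[-.03,0,0]
    c=np.array([p[0],p[1],.004-e[2]])  # underside centre
    c=c+ Z@[ .020*np.sin(np.radians(th)),0,0]
    print(th,np.round(proj(w,q+c)[:,1],1))
```

```text
[116, 117, 117, 117, 118, 117, 119, 137, 154, 192, 214, 217, 218, 218, 218, 203, 174, 166, 194, 208, 211, 212, 214, 218, 217, 216, 215, 216, 216, 216, 215, 215, 216, 216, 216, 216, 216, 217, 216, 215, 216, 215, 214, 214, 216, 216, 216, 216, 215, 216, 215, 215, 215, 216, 215, 192, 167, 162, 185, 213, 218, 215, 216, 215, 215, 215, 213, 182, 156, 154, 155, 155, 155, 156, 155, 155, 155, 155, 156, 154, 155, 154, 156, 156, 155, 153, 138, 99, 69, 69, 74, 76, 80, 80]
0 [188.2 203.2 252.5 260.7 269.7]
4 [190.8 202.7 253.7 262.3 271.7]
8 [193.7 202.4 254.8 263.8 273.6]
15 [199.2 202.5 256.6 266.1 276.6]
30 [212.8 204.9 259.6 269.6 281. ]
```

Call:
steer_hand:
  steps:
    - [0, 0, -0.001, 0, 0.05]
    - [0, 0, -0.0015, 0, 0.056]
    - [0, 0, -0.0015, 0, 0.06]
    - [0, 0, -0.0015, 0, 0.065]
    - [0, 0, -0.0015, 0, 0.07]
    - [0, 0, -0.0015, 0, 0.08]
    - [0, 0, -0.0015, 0, 0.08]

```text
time_s: 11.58
tool_pos: [0.4966, -0.0434, 0.029]
tool_rot: [180.0, 0.0, -169.4]
force: [0.3, -0.4, 0.6]
grip_width: 0.0758
grasp_force: 0.0
```

Run:
```python
from h import *
from cell import env
w=env.read_camera("wrist"); g=cv2.cvtColor(w["color"],cv2.COLOR_BGR2GRAY)
print(g[192:286,258:263].mean(1).astype(int).tolist(),env.get_obs()["tool_pos"])
```

```text
[117, 115, 118, 117, 117, 116, 119, 134, 152, 186, 212, 217, 217, 218, 217, 205, 175, 165, 193, 208, 210, 212, 213, 218, 218, 216, 215, 215, 216, 216, 216, 216, 216, 215, 216, 216, 216, 216, 216, 216, 215, 215, 215, 216, 215, 215, 216, 215, 215, 215, 215, 215, 215, 216, 215, 194, 168, 164, 183, 213, 217, 215, 216, 216, 215, 215, 212, 182, 156, 154, 155, 155, 155, 155, 155, 156, 156, 156, 155, 156, 155, 156, 155, 155, 155, 155, 137, 100, 70, 69, 73, 76, 79, 81] [ 0.49659185 -0.0434395   0.02904064]
```

The profile didn't change on release, so the pulley was already flat. I'll lift straight up and check.

Call:
steer_hand:
  steps:
    - [0, 0, -0.002, 0, 0.087]
    - [0, 0, -0.006, 0, 0.087]
    - [0, 0, -0.02, 0, 0.087]
    - [0, 0, -0.05, 0, 0.087]
    - [0, 0, -0.085, 0, 0.087]
    - [0, 0, -0.12, 0, 0.087]
    - [0, 0, -0.16, 0, 0.087]
    - [0, 0, -0.2, 0, 0.087]

```text
time_s: 12.3
tool_pos: [0.4959, -0.0437, 0.2312]
tool_rot: [180.0, 0.0, -169.4]
force: [1.3, -0.1, -0.6]
grip_width: 0.0867
grasp_force: 0.0
```

Call:
steer_hand:
  steps:
    - [0, 0.03, 0, 0, 0.087]
    - [0, 0.06, 0, 0, 0.087]
    - [0, 0.09, 0, 0, 0.087]
    - [0, 0.12, 0, 0, 0.087]
    - [0, 0.12, 0, 0, 0.087]

```text
time_s: 12.72
tool_pos: [0.473, 0.0813, 0.2295]
tool_rot: [179.8, 0.0, -168.9]
force: [1.1, 1.2, -0.5]
grip_width: 0.0873
grasp_force: 0.0
```

Run:
```python
from h import *
from cell import env
P={"pocket":[.4966,-.0434,.028]}
for n in("side","top","wrist"):
    r=env.read_camera(n); h=cv2.cvtColor(r["color"],cv2.COLOR_BGR2HSV)
    m=((h[...,1]<35)&(h[...,2]>205)).astype(np.uint8)
    k,_,st,c=cv2.connectedComponentsWithStats(m)
    print(n,np.round(proj(r,np.array([P["pocket"]])),0),[(st[i].tolist(),c[i].round(0).tolist()) for i in range(1,k) if 60<st[i,4]<9000])
```

```text
side [[211. 283.]] [([265, 31, 59, 33, 1786], [293.0, 47.0]), ([265, 66, 34, 2, 62], [281.0, 67.0]), ([219, 96, 23, 29, 115], [231.0, 109.0]), ([211, 135, 12, 11, 64], [216.0, 140.0]), ([240, 137, 62, 40, 470], [262.0, 158.0]), ([356, 157, 18, 14, 117], [363.0, 164.0]), ([327, 165, 28, 19, 214], [338.0, 174.0]), ([7, 187, 82, 59, 1592], [41.0, 221.0]), ([165, 201, 9, 24, 117], [169.0, 213.0]), ([241, 259, 19, 21, 166], [248.0, 267.0]), ([0, 267, 73, 69, 2153], [36.0, 310.0]), ([140, 271, 14, 53, 94], [146.0, 297.0]), ([200, 274, 27, 25, 462], [213.0, 285.0]), ([190, 374, 40, 10, 324], [210.0, 379.0])]
top [[344. 214.]] [([305, 167, 29, 20, 73], [319.0, 178.0])]
wrist [[145. 167.]] [([0, 0, 32, 249, 7388], [14.0, 125.0]), ([235, 76, 30, 32, 652], [250.0, 92.0]), ([132, 122, 69, 61, 1813], [178.0, 142.0]), ([120, 143, 56, 55, 2328], [148.0, 170.0]), ([365, 204, 15, 14, 69], [371.0, 209.0]), ([381, 218, 70, 60, 2502], [413.0, 244.0]), ([61, 220, 7, 29, 119], [63.0, 236.0]), ([168, 227, 49, 28, 930], [196.0, 240.0]), ([97, 247, 26, 26, 349], [110.0, 259.0]), ([129, 310, 235, 47, 6889], [248.0, 327.0])]
```

Call:
steer_hand:
  steps:
    - [0, 0, 0, 0, 0.087]
    - [0, 0, 0, 0, 0.087]
    - [0, 0, 0, 0, 0.087]

```text
time_s: 13.12
tool_pos: [0.4747, 0.0734, 0.2291]
tool_rot: [-180.0, 0.0, -169.5]
force: [0.0, -1.0, 0.9]
grip_width: 0.087
grasp_force: 0.0
```

```bash
python3 -c "
from cell import env
print(env.sign_off())"
```

```text
the job is handed in; nothing more can be done
None
```

I fed one pulley, laid it flat in the kit tray's empty compartment, left the other two in the magazine, and handed the job in at about 13 s; no verdict came back.

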